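# Put one bottle away and lift another out of a leaning partitioned carton

## Task

The clear bottle standing in the white drip saucer is done with: put it away in the free cell of the leaning carton, the one with the packing slip, right down on the cell's floor. Lift the cream-coloured bottle with the square black cap out of its cell and stand it upright in the saucer instead. Set both bottles down without dropping them, and leave the other bottles, the saucer and the things around where they are.

Things in the scene. Friction and masses are not known exactly. Their poses are not given: they have to be found in the camera images.
- stand: Plywood stand with a sloping shelf, 165 x 252 mm on the bench, fixed to it; origin on the bench top under its middle, z up, -x towards the robot (the side from which the carton is reached), y along its width. It carries the carton.
- carton: Open brown cardboard carton with a 2 x 3 partition, fixed on the stand, leaning 22 degrees so that its mouth faces up and to the robot. Outside 119 (own x) x 260 (y) x 126 mm (z). Its frame leans with it: origin at the centre of its underside, z along the cells out of the mouth, x up the slope from near to far row, y along its width. Bottles in it stand parallel to z, each leaning on its cell's low (-x) side.
- carton_mouth (a point): Centre of the carton's mouth, level with the wall tops (126 mm along carton z); axes as the carton's. Walls, floor 4 mm, dividers 3 mm thick; divider tops 22 mm and cell floors 122 mm below this point along z. Cells 54 mm (x) by 82 mm (y), centres at x = -28.5 mm (near, low row) and +28.5 mm (far row), y = -85, 0, +85 mm. Flaps hang down outside.
- slip: Blank white folded packing slip lying on the floor of the one free cell, which is one of the three cells of the near row; fixed, paper thin. Origin in that cell on its floor, 18.5 mm from the cell's low (-x) wall and central in y; axes as the carton's.
- clear_bottle: The bottle to put away: clear flat bottle with a round black cap, upright in the saucer at the start, turned any way. Origin at the centre of its underside, z up through the cap. Body 30 mm (x) x 58 mm (y) x 83 mm high with flat shoulders; cap 25 mm in diameter from z = 82 to 107 mm: the place to grip it. About 0.2 kg, friction and mass vary. In a cell its y side lies along the carton's y, either way round.
- cream_bottle: The bottle wanted: cream-tinted flat bottle with a square black cap, in one of the three far-row cells, up to 5 mm off the cell's middle in y. Origin at the centre of its underside, z through the cap. Body 34 mm (x) x 57 mm (y) x 87 mm high with flat shoulders; cap 24 x 24 mm from z = 86 to 111 mm: the place to grip it, across its y. Its axes are parallel to the carton's at the start. About 0.2 kg, mass varies.
- saucer: White round drip saucer, loose on the bench, 0.3 kg: outside diameter 112 mm at the rim, 13 mm high; origin at the centre of its underside, z up; flat floor 4 mm above the origin, about 94 mm across inside. It holds only one bottle at a time.
- clear_a: Another clear bottle like clear_bottle, in a far-row cell; stays in its cell.
- red_cap: White round bottle with a red cap, 36 mm in diameter, 75 mm high, in a far-row cell; stays in its cell.
- clear_b: Another clear bottle like clear_bottle, in a near-row cell; stays in its cell.
- brown: Brown round bottle, 36 mm in diameter, 60 mm high, in a near-row cell; stays in its cell.
- bur_block: Bystander: dark block full of thin burs, 62 x 62 x 53 mm, on the bench right of the carton's front; origin at the centre of its underside.
- wax_tin: Bystander: small round tin, 50 mm in diameter, 30 mm high, on the bench right of the saucer; origin at the centre of its underside.
- desk_lamp: Black desk lamp, fixed obstacle, always in the same place. Origin at its foot, 116 mm above the bench top, axes as the robot's world frame (x away from the robot, y left, z up). Its big shade hangs over the bench right of the saucer: from x = -270 to +20 mm, y = -45 to +300 mm, z = +92 to +450 mm of the origin; its arm goes up behind it to z = +630 mm at y below +150 mm.
- table_vise: Small blue-green bench vise, fixed obstacle left of the saucer; origin at its foot on the bench, axes as the world frame. It spans x = -87 to +75 mm, y = -45 to +45 mm of the origin and is 92 mm high.
- clamp: Bystander: wooden ring clamp, 29 x 144 x 23 mm, lying on the bench left of the small vise; origin at the centre of its underside, long axis y.

How it is judged:
At the end, for the whole second after the job is handed in: The clear bottle stands in the cell with the slip, its foot within 10 mm of the cell floor and its axis along the cell to 0.15 rad; the cream bottle stands upright (0.05 rad) on the floor of the saucer within 25 mm of its centre; both at rest; the saucer lies flat (z of clear_bottle in the frame of slip between -0.006 and 0.01 m and x of clear_bottle in the frame of slip between -0.018 and 0.036 m and y of clear_bottle in the frame of slip between -0.04 and 0.04 m and angle between the z axis of clear_bottle and the z axis of slip, either way round below 0.15 rad and linear speed of each of clear_bottle, cream_bottle below 0.02 m/s and horizontal distance between cream_bottle and saucer below 0.025 m and z of cream_bottle in the frame of saucer between 0.001 and 0.008 m and angle between each of cream_bottle, saucer's own z axis and vertical below 0.05 rad); the robot touches nothing.
It fails at once if another bottle in the carton lifted or knocked out of place (more than 30 mm) (distance of any of clear_a, red_cap, clear_b, brown from where it was at the start of the episode above 0.03 m).
It fails at once if the bur block, the tin or the ring clamp pushed more than 30 mm (distance of any of bur_block, wax_tin, clamp from where it was at the start of the episode above 0.03 m).
It fails at once if the saucer pushed more than 40 mm (distance of saucer from where it was at the start of the episode above 0.04 m).
It fails at once if a bottle let fall (moving faster than 0.45 m/s with no finger on it, a drop of about 20 mm) ((contact force between clear_bottle and the fingers below 0.05 N and linear speed of clear_bottle above 0.45 m/s) or (contact force between cream_bottle and the fingers below 0.05 N and linear speed of cream_bottle above 0.45 m/s)).
It also fails if it takes over 54 s, if anything falls off the work surface, if the arm or the gripper's body presses on something with over 40 N, if the wrist force passes 120 N, or if a joint passes its speed limit or range.

## Robot

A 7-joint arm with a two-finger parallel gripper is mounted at the origin on a cart in front of the work surface, level with it; the furniture and walls round the work are solid. World frame = base frame: x ahead of the robot, y to its left, z up, the work surface at z = 0. Lengths are in m, angles in rad, forces in N, time in s.
With the tool pointing down it reaches from about 0.4 to 0.85 m from the base axis. Payload 10.4 kg.
Tool frame: the origin (TCP) lies midway between the tips of the shut fingers; the grasp point (between the pads) lies 19 mm behind it; z points along the fingers, y is the direction in which the jaws open and shut (so a half turn about z gives the same grasp; the last joint's range is limited). The gripper opens to 87 mm and grips with 3 to 60 N. Pads are 19 mm wide; open, the fingers measure 117 mm over their backs; the gripper's body (75 mm by 190 mm) begins 51 mm behind the grasp point.
Start: joints at [-1.201, 0.332, -0.065, 1.46, 0.022, 1.35, -0.088], TCP at [0.239, 0.577, 0.223] pointing down, gripper open.
Joint ranges: [-2.6, 2.6], [-0.5, 2.12], [-1.47, 1.34], [0.16, 2.42], [-1.27, 4.41], [0.06, 2.06], [-2.6, 2.6]. Speed limits (rad/s): [2.22, 2.22, 2.79, 2.79, 3.14, 3.14, 3.14].

## Interface

Orientations are given as a unit quaternion [x, y, z, w].
In Python, from cell import read_state, get_image, get_calibration, workorder gives the robot as it stands.
- The arm moves only by the tool send_rows, never from a script. Its argument "motion" is text: rows parted by semicolons, each of 7 numbers parted by spaces: the turn, a rotation vector about the tool's x, y, z in rad, then the shift along the tool's x, y, z in mm, then the gripper command: -1 is fully open, 1 is shut, values between are in proportion. A call has 1 to 20 rows; each row shifts and turns the commanded pose from where the row before left it, along the tool's axes as they then stand; what a row does not reach is not made up. A row lasts 1/12 s, in which the tool goes at most 41.7 mm and 7.16 degrees, less where a joint would pass 70% of its speed; a pose out of reach is approached as far as the arm can. A call with a gripper value outside its range is refused whole. The fingers move at their own pace and stop on an object; the grip force is fixed at half the most. Time passes only in rows, so rows that do not move let the fingers close. It gives the time, the measured TCP pose, the force and the opening at its end, in the units of the state.
- read_state(): the state, without advancing time (a new reading comes with each control period).
- get_image(name): name is "side" or "top"; returns the picture (480x640x3 uint8, red, green, blue); there is no depth.
- get_calibration(name): a dict with "intrinsics" (3x3 intrinsics, pixels), "pose" (4x4, takes a point from camera to world coordinates). Camera axes: x right, y up, looking along -z (the intrinsics and any distortion apply to the point x, -y, -z); pixel columns grow to the right and rows downward; lengths in m; the calibration is good to about 2 mm. A picture is of the moment at which its call begins. get_calibration takes no time and is no camera call.
- workorder.job_done(): hands the job in, once; it reports no verdict.
The state is a dict: "time": time; "qpos": joint angles; "qvel": joint speeds; "joint_efforts": joint torques, N m; "eef_pos": TCP position; "orientation": TCP orientation; "contact_force": force on the tool from outside, world axes, zero at the start; "wrist_torque": the same for the moment, N m; "width": opening from 0.0 (shut) to 1.0 (fully open).
Only numpy, scipy, OpenCV 4.12 (cv2) and the standard library are available. Lean on these libraries where they do the work, as an engineer would, in place of code of your own. Each camera call takes 0.05 s, during which the arm holds its last target.

## Working session

There is one attempt and no reset: what is moved stays moved. The work goes in short steps, Python scripts to look and compute and a tool call to move; the robot and the scene stay as the last step left them, time stands still between calls to the robot, and variables do not carry over. Pictures are saved under pics/ and viewed, and the job is handed in when it is done.

Besides the shell and the picture viewer there is one more tool, called after "Call:" as name(argument=value, ...) on one line, values as JSON. send_rows: Moves the arm, as the interface text tells. Its arguments: {"type":"object","properties":{"motion":{"type":"string"}},"required":["motion"]}

```bash
ls; mkdir -p pics; python3 - <<'E'
from cell import *
import cv2
print(read_state())
for n in("side","top"):
    im=get_image(n); cv2.imwrite(f"pics/{n}0.png",im[:,:,::-1]); c=get_calibration(n); print(n,c)
E
```

```text
pics
{'time': 0.0, 'qpos': array([-1.20063336,  0.33288736, -0.06467049,  1.46094957,  0.0215789 ,
        1.34989252, -0.08852122]), 'qvel': array([ 0.00103066, -0.00077211, -0.00371082, -0.00069622,  0.00037761,
        0.00099817,  0.00018478]), 'joint_efforts': array([ 4.55704894e-04, -6.23269701e+01,  2.45800603e-02, -3.89893091e+01,
       -6.14716206e-02,  4.00212896e-02,  1.17663681e-04]), 'eef_pos': array([0.23908004, 0.57704256, 0.22174024]), 'orientation': array([ 1.95137578e-01,  9.80775614e-01, -7.12268539e-04, -1.13254437e-04]), 'contact_force': array([ 0.32229885, -0.0394593 ,  0.15497233]), 'wrist_torque': array([-0.0304215 ,  0.00416899, -0.02434255]), 'width': 1.0039268567128805}
side {'intrinsics': array([[451.13723302,   0.        , 320.36919485],
       [  0.        , 451.13723302, 239.16934976],
       [  0.        ,   0.        ,   1.        ]]), 'pose': array([[-0.99987918,  0.00211031, -0.01540039,  0.51690473],
       [-0.01138831, -0.77377115,  0.63336286,  0.37597723],
       [-0.01057978,  0.63346172,  0.7737017 ,  0.93720253],
       [ 0.        ,  0.        ,  0.        ,  1.        ]])}
top {'intrinsics': array([[502.05260116,   0.        , 315.80201617],
       [  0.        , 502.05260116, 239.06376132],
       [  0.        ,   0.        ,   1.        ]]), 'pose': array([[-0.00167632,  0.98621979, -0.16543191,  0.3547686 ],
       [-0.9994473 ,  0.00384017,  0.03302048, -0.24943129],
       [ 0.03320074,  0.16539583,  0.98566827,  1.12091941],
       [ 0.        ,  0.        ,  0.        ,  1.        ]])}
```

View pics/side0.png

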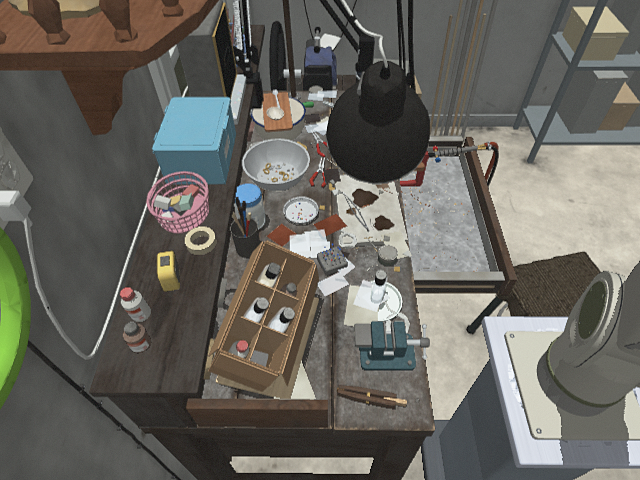

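View pics/top0.png

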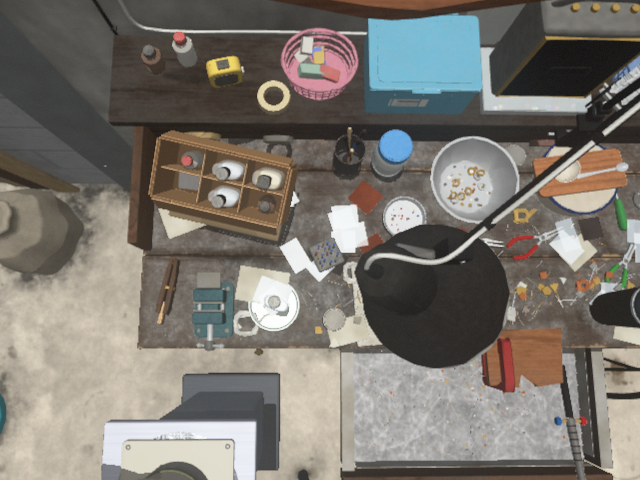

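```bash
cat > h.py <<'E'
import numpy as np, cv2
from cell import *
def crop(n,x0,y0,w,h,out,k=None):
    im=get_image(n)[:,:,::-1]; np.save(f"pics/{out}.npy",im)
    k=min(800/w,600/h)
    cv2.imwrite(f"pics/{out}.png",cv2.resize(im[y0:y0+h,x0:x0+w],None,fx=k,fy=k,interpolation=cv2.INTER_CUBIC)); print("scale",k)
def ray(n,u,v):
    c=get_calibration(n);K=c["intrinsics"];P=c["pose"]
    d=np.array([(u-K[0,2])/K[0,0],-(v-K[1,2])/K[1,1],-1.]); d=P[:3,:3]@d
    return P[:3,3],d/np.linalg.norm(d)
def onz(n,u,v,z):
    o,d=ray(n,u,v); return o+d*(z-o[2])/d[2]
def tri(a,b):
    o1,d1=ray("side",*a);o2,d2=ray("top",*b)
    A=np.stack([d1,-d2],1);t=np.linalg.lstsq(A,o2-o1,rcond=None)[0]
    p=o1+t[0]*d1;q=o2+t[1]*d2
    return (p+q)/2,np.linalg.norm(p-q)
def proj(n,p):
    c=get_calibration(n);K=c["intrinsics"];P=c["pose"]
    q=P[:3,:3].T@(np.asarray(p)-P[:3,3]); return np.array([K[0,2]+K[0,0]*q[0]/-q[2],K[1,2]+K[1,1]*q[1]/q[2]])
E
python3 - <<'E'
from h import *
crop("side",200,230,140,170,"sc1")
crop("top",140,125,170,125,"tc1")
crop("side",310,230,130,100,"ss1")
crop("top",180,230,170,125,"ts1")
E
```

```text
scale 3.5294117647058822
scale 4.705882352941177
scale 6.0
scale 4.705882352941177
```

View pics/sc1.png

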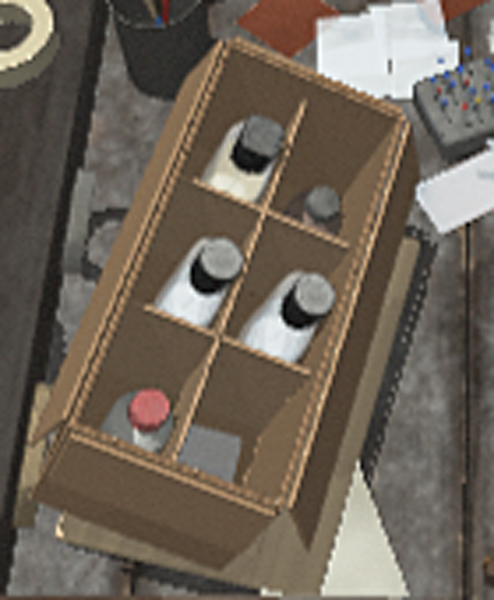

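View pics/tc1.png

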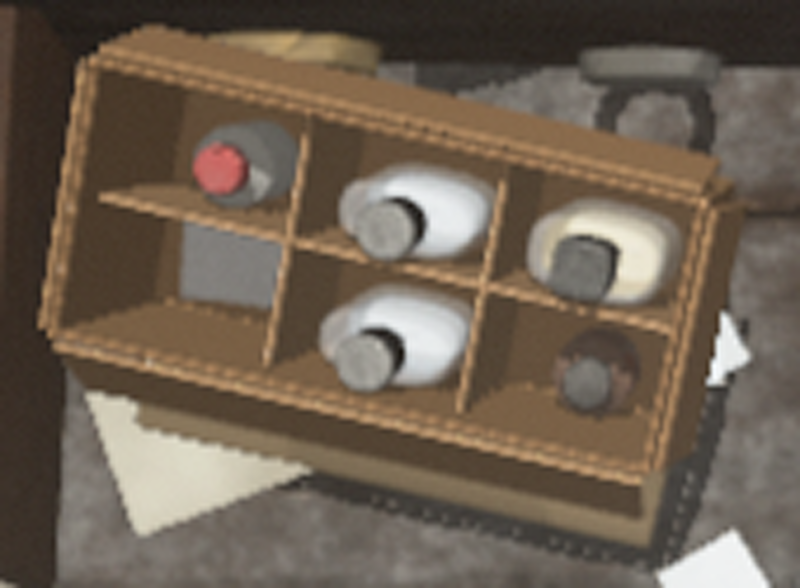

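View pics/ss1.png

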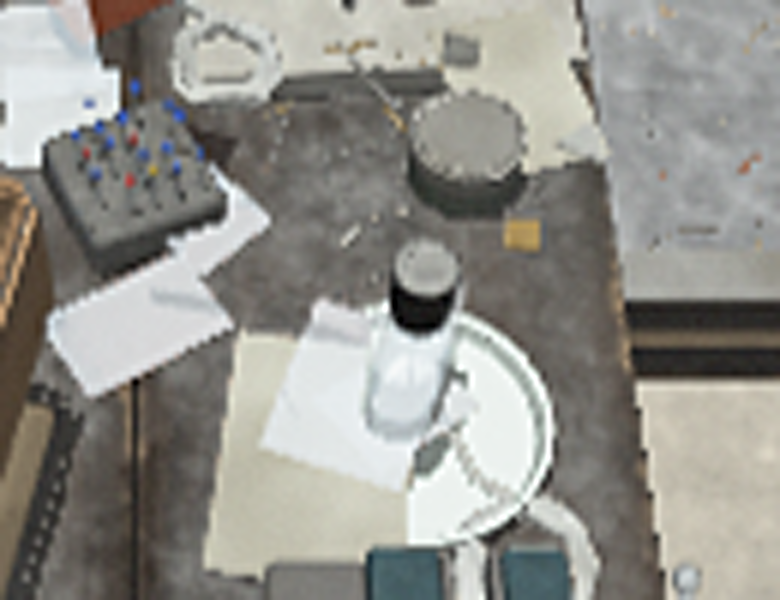

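View pics/ts1.png

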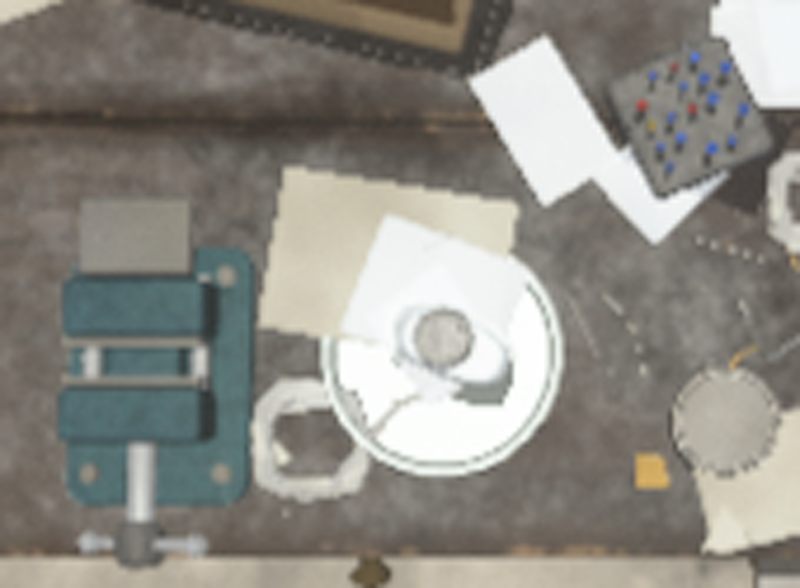

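```bash
python3 - <<'E'
from h import *
np.set_printoptions(precision=4,suppress=True)
T=lambda x,y:(140+x/4.706-.4,125+y/4.706-.4)
S=lambda x,y:(200+x/3.5294-.4,230+y/3.5294-.4)
names=["far+y","near+y","near-y","far-y","X+","X-"]
t=[(82,62),(43,335),(655,478),(710,205),(290,240),(483,285)]
s=[(72,432),(286,512),(410,118),(228,42),(218,340),(265,212)]
P=[]
for n,a,b in zip(names,s,t):
    p,e=tri(S(*a),T(*b)); P.append(p); print(n,p,e)
P=np.array(P)
print(np.linalg.norm(P[0]-P[1]),np.linalg.norm(P[1]-P[2]),np.linalg.norm(P[2]-P[3]),np.linalg.norm(P[0]-P[3]))
# caps
S2=lambda x,y:(310+x/6-.4,230+y/6-.4); T2=lambda x,y:(180+x/4.706-.4,230+y/4.706-.4)
print("cap clear",tri(S2(430,265),T2(442,335)))
print("cream cap top",tri(S(263,135),T(583,258)))
print("red",tri(S(149,410),T(220,168)))
for z in(0.013,):
  for p in[(323,355),(564,350),(441,475),(440,240)]: print("saucer rim",onz("top",*T2(*p),z))
print("wax",onz("top",*T2(725,420),.03), "vise +x/-y corner",onz("top",*T2(250,250),0.01),"lamp")
print("board",tri((190,400),(133,128)),tri((330,400),(133,240)))
E
```

```text
far+y [0.7074 0.0248 0.1906] 8.092021992790536e-05
near+y [0.6023 0.0478 0.1477] 0.00220821397384446
near-y [ 0.5434 -0.2086  0.1413] 0.0028250211403851064
far-y [ 0.6515 -0.2322  0.1856] 0.001909239628931346
X+ [ 0.6465 -0.0528  0.1436] 0.0004590889036762658
X- [ 0.6263 -0.1354  0.1468] 0.0007130012206994097
0.11584524220814717 0.2631065572048293 0.11915103772586512 0.2630536621027424
cap clear (array([ 0.3982, -0.1987,  0.1151]), np.float64(0.0016203107433852132))
cream cap top (array([ 0.6311, -0.1785,  0.1653]), np.float64(0.004717555273839733))
red (array([ 0.6833, -0.0183,  0.1275]), np.float64(0.0006984461224543931))
saucer rim [ 0.3943 -0.1389  0.013 ]
saucer rim [ 0.3965 -0.2505  0.013 ]
saucer rim [ 0.3394 -0.1941  0.013 ]
saucer rim [ 0.4476 -0.1923  0.013 ]
wax [ 0.3641 -0.3241  0.03  ] vise +x/-y corner [ 0.4431 -0.1036  0.01  ] lamp
board (array([0.7559, 0.0915, 0.1329]), np.float64(0.011634117806827143)) (array([0.5153, 0.0829, 0.1211]), np.float64(0.008026750699870794))
```

```bash
cat >> h.py <<'E'
def carton(q):
    from scipy.spatial.transform import Rotation as R
    return R.from_euler('z',q[3])*R.from_euler('y',-np.deg2rad(22)),np.array(q[:3])
E
python3 - <<'E'
from h import *
from scipy.optimize import least_squares
np.set_printoptions(precision=4,suppress=True)
T=lambda x,y:(140+x/4.706-.4,125+y/4.706-.4)
S=lambda x,y:(200+x/3.5294-.4,230+y/3.5294-.4)
t=[(82,62),(43,335),(655,478),(710,205),(290,240),(483,285)]
s=[(72,432),(286,512),(410,118),(228,42),(218,340),(265,212)]
M=np.array([[59.5,130,0],[-59.5,130,0],[-59.5,-130,0],[59.5,-130,0],[0,42.5,-22],[0,-42.5,-22]])/1e3
def f(q):
    R,o=carton(q); r=[]
    for m,a,b in zip(M,s,t):
        p=R.apply(m)+o
        r+=list(proj("side",p)-S(*a))+list(proj("top",p)-T(*b))
    return r
r=least_squares(f,[.63,-.09,.17,.2]); print(r.x,np.round(r.fun,1))
R,o=carton(r.x)
inv=lambda p:1e3*R.inv().apply(np.array(p)-o)
print(R.as_quat())
print("cream cap",inv([ 0.6311,-0.1785,0.1653]),"red",inv([.6833,-.0183,.1275]))
# cream cap top on plane z=-122+111=-11
def onplane(n,uv,h):
    oo,d=ray(n,*uv); k=R.apply([0,0,1]); a=o+k*h; return inv(oo+d*((a-oo)@k)/(d@k))
for n,uv in(("side",S(265,131)),("top",T(583,258))): print(n,onplane(n,uv,-.011))
for n,uvs in(("side",[S(236,452),S(182,452)]),("top",[T(180,295),T(275,305)])):
    for uv in uvs: print("slip",n,onplane(n,uv,-.122))
for uv in [(442,335)]: print("clear b", onplane("top",T(367,360),-.015),onplane("side",S(312,292),-.015))
E
```

```text
[ 0.6268 -0.0918  0.1665 -0.2235] [-0.7 -0.6  1.4 -0.7 -0.2  0.3  0.7  1.2 -1.  -0.1 -1.3  0.   0.1 -0.3
 -0.7 -1.2  0.8 -0.3 -0.6  0.8  0.3  0.3 -0.2  0.7]
[-0.0213 -0.1896 -0.1094  0.9755]
cream cap [ 21.2282 -83.6191  -9.8477] red [ 21.3488  84.1654 -50.665 ]
side [ 18.4401 -87.794  -11.    ]
top [ 23.4327 -83.4168 -11.    ]
slip side [ -43.0602   59.5023 -122.    ]
slip side [ -12.2888   71.6003 -122.    ]
slip top [ -49.3767  113.978  -122.    ]
slip top [ -43.968    69.0423 -122.    ]
clear b [-39.8703  -1.2333 -15.    ] [-39.5006  -2.0714 -15.    ]
```

```bash
python3 - <<'E'
from h import *
im=np.load("pics/ts1.npy")[280:330,250:310]
cv2.imwrite("pics/z1.png",cv2.resize(im,None,fx=12,fy=12,interpolation=cv2.INTER_CUBIC))
im=np.load("pics/ss1.npy")[260:325,360:415]
cv2.imwrite("pics/z2.png",cv2.resize(im,None,fx=9,fy=9,interpolation=cv2.INTER_CUBIC))
E
```

```text
(no output)
```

View pics/z1.png

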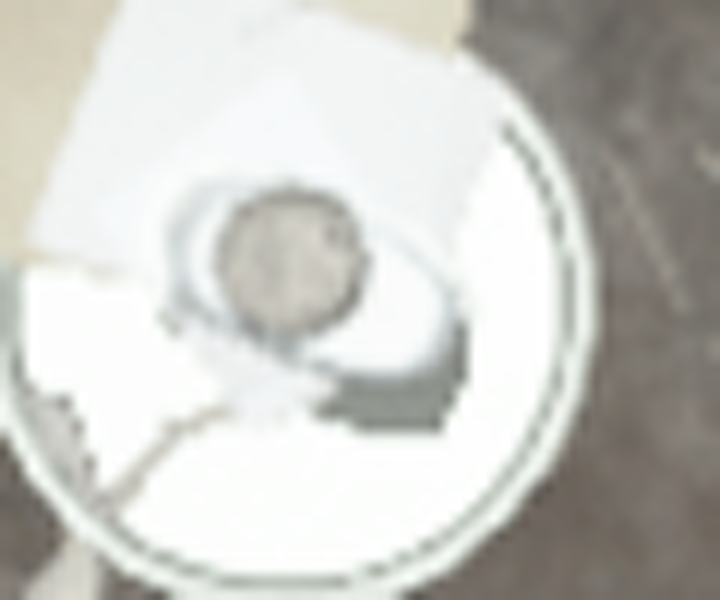

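View pics/z2.png

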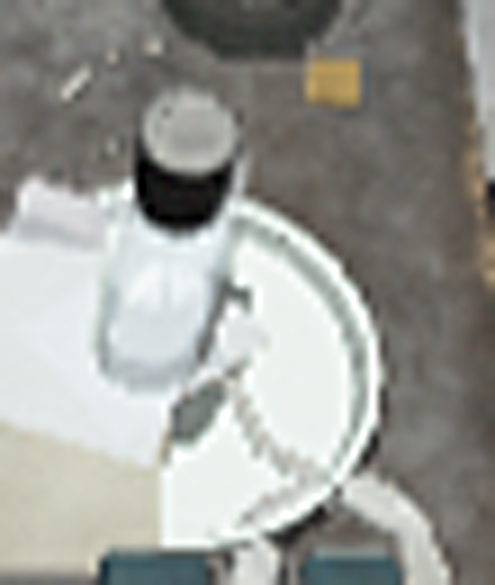

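```bash
python3 - <<'E'
from h import *
im=np.load("pics/ts1.npy")[285:325,255:300].astype(float)
g=np.clip((im-170)*3,0,255).astype(np.uint8)
cv2.imwrite("pics/z3.png",cv2.resize(g,None,fx=14,fy=14,interpolation=cv2.INTER_CUBIC))
im=np.load("pics/ss1.npy")[270:310,362:402].astype(float)
g=np.clip((im-170)*3,0,255).astype(np.uint8)
cv2.imwrite("pics/z4.png",cv2.resize(g,None,fx=14,fy=14,interpolation=cv2.INTER_CUBIC))
for z in(0.004,.087): print(proj("top",[.3982,-.1987,z]),proj("side",[.3982,-.1987,z]))
E
```

```text
[275.93508394 303.36465451] [376.58934252 300.22549733]
[274.10214956 301.77222757] [379.74061068 280.81410646]
```

View pics/z3.png

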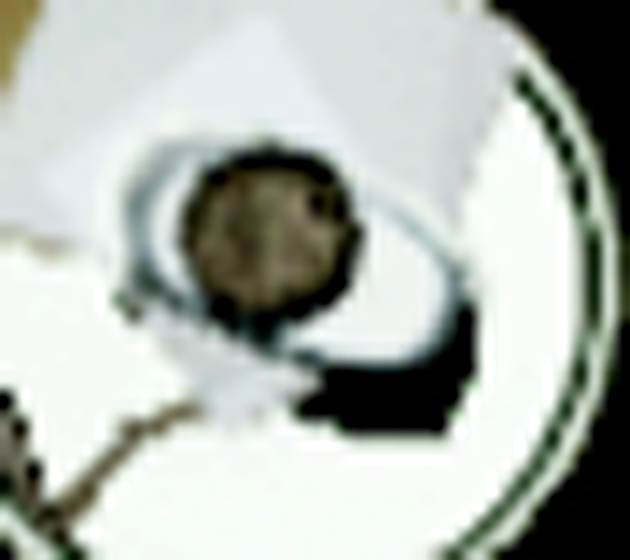

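View pics/z4.png

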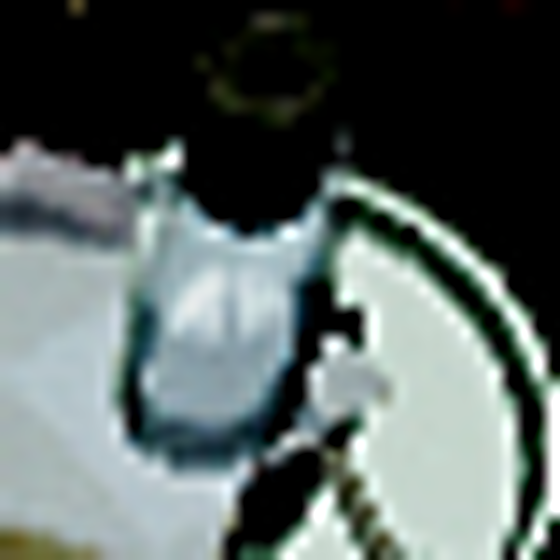

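```bash
cat >> h.py <<'E'
from scipy.spatial.transform import Rotation as Ro
Q=[0.6268,-0.0918,0.1665,-0.2235]
CR,CO=carton(Q)
TILT=Ro.from_matrix(np.stack([-CR.apply([1,0,0]),CR.apply([0,1,0]),-CR.apply([0,0,1])],1))
def down(yaw): # y_t=(−sin yaw, cos yaw)
    return Ro.from_matrix(np.array([[-np.cos(yaw),-np.sin(yaw),0],[-np.sin(yaw),np.cos(yaw),0],[0,0,-1]]))
def delta(pos,R,state=None,frm=None):
    s=read_state(); p,q=(s["eef_pos"],Ro.from_quat(s["orientation"])) if frm is None else frm
    print("turn",np.round((q.inv()*R).as_rotvec(),4),"shift mm in tool axes now",np.round(1e3*q.inv().apply(np.array(pos)-p),1),"after turn",np.round(1e3*R.inv().apply(np.array(pos)-p),1))
def cpt(x,y,z): return CR.apply(np.array([x,y,z])/1e3)+CO
E
python3 - <<'E'
from h import *
np.set_printoptions(precision=4,suppress=True)
for z in(.208,.25,.3): print("shade edge",[onz("top",u,v,z) for u,v in((357,280),(370,330),(400,228))])
print("cap top",onz("top",*(180+442/4.706-.4,230+335/4.706-.4),.111),onz("side",*(310+430/6-.4,230+265/6-.4),.111))
delta([.42,.3,.3],down(-.28))
print("above cream grasp tcp",cpt(20,-85.5,-32),"slip cell",cpt(-38,85,-36.5), "hover",cpt(-38,85,110))
print(TILT.as_matrix())
E
```

```text
shade edge [array([ 0.4325, -0.3551,  0.208 ]), array([ 0.3427, -0.3772,  0.208 ]), array([ 0.5295, -0.4369,  0.208 ])]
shade edge [array([ 0.429 , -0.3502,  0.25  ]), array([ 0.3433, -0.3713,  0.25  ]), array([ 0.5215, -0.4283,  0.25  ])]
shade edge [array([ 0.4247, -0.3445,  0.3   ]), array([ 0.3439, -0.3643,  0.3   ]), array([ 0.5119, -0.418 ,  0.3   ])]
cap top [ 0.3991 -0.1987  0.111 ] [ 0.3968 -0.2013  0.111 ]
turn [-0.0004 -0.     -0.1128] shift mm in tool axes now [-273.2 -187.   -77.6] after turn [-250.4 -216.5  -77.7]
above cream grasp tcp [ 0.6376 -0.1819  0.1443] slip cell [ 0.6246 -0.0041  0.1184] hover [0.5711 0.008  0.2543]
[[-0.9041  0.2216  0.3653]
 [ 0.2055  0.9751 -0.083 ]
 [-0.3746  0.     -0.9272]]
```

Call:
send_rows(motion="0 0 -0.113 0 0 0 -1; 0 0 0 -28 -24 -9 -1; 0 0 0 -28 -24 -9 -1; 0 0 0 -28 -24 -9 -1; 0 0 0 -28 -24 -9 -1; 0 0 0 -28 -24 -9 -1; 0 0 0 -28 -24 -9 -1; 0 0 0 -28 -24 -9 -1; 0 0 0 -28 -24 -9 -1; 0 0 0 -28 -24 -9 -1")

```text
time: 1.13
eef_pos: [0.4224, 0.2985, 0.3042]
orientation: [0.139, 0.99, 0.0, 0.0]
contact_force: [1.0, 0.1, -0.5]
width: 0.999
```

```bash
python3 - <<'E'
from h import *
s=read_state(); print(s["qpos"],s["eef_pos"])
delta([.398,-.2,.24],down(-.28))
E
```

```text
[-0.82967708  0.05621285  0.13262919  1.61769966 -0.00770834  1.46769906
  0.59453239] [0.42240019 0.29847004 0.30418706]
turn [0.0005 0.0001 0.0002] shift mm in tool axes now [-114.2 -485.9   63.9] after turn [-114.3 -485.8   64.2]
```

Call:
send_rows(motion="0 0 0 -8.8 -37.4 4.9 -0.4; 0 0 0 -8.8 -37.4 4.9 -0.4; 0 0 0 -8.8 -37.4 4.9 -0.4; 0 0 0 -8.8 -37.4 4.9 -0.4; 0 0 0 -8.8 -37.4 4.9 -0.4; 0 0 0 -8.8 -37.4 4.9 -0.4; 0 0 0 -8.8 -37.4 4.9 -0.4; 0 0 0 -8.8 -37.4 4.9 -0.4; 0 0 0 -8.8 -37.4 4.9 -0.4; 0 0 0 -8.8 -37.4 4.9 -0.4; 0 0 0 -8.8 -37.4 4.9 -0.4; 0 0 0 -8.8 -37.4 4.9 -0.4; 0 0 0 -8.8 -37.4 4.9 -0.4; 0 0 0 0 0 0 -0.4")

```text
time: 2.3
eef_pos: [0.3955, -0.2056, 0.2396]
orientation: [0.144, 0.99, -0.001, 0.0]
contact_force: [0.0, 0.3, 0.1]
width: 0.698
```

```bash
python3 - <<'E'
from h import *
s=read_state(); print(s["qpos"],s["eef_pos"],s["time"])
crop("side",240,120,240,200,"s2");crop("top",180,180,240,180,"t2")
delta([.398,-.2,.0905],down(-.28))
E
```

```text
[-0.43544054 -0.1641512   0.74641147  1.91271515  0.11495814  1.35052205
  1.56140639] [ 0.3955203  -0.20556955  0.23957315] 2.3
scale 3.0
scale 3.3333333333333335
turn [ 0.0003 -0.0002 -0.003 ] shift mm in tool axes now [ -1.1   0.  149.2] after turn [-1.000e+00  1.000e-01  1.492e+02]
```

View pics/s2.png

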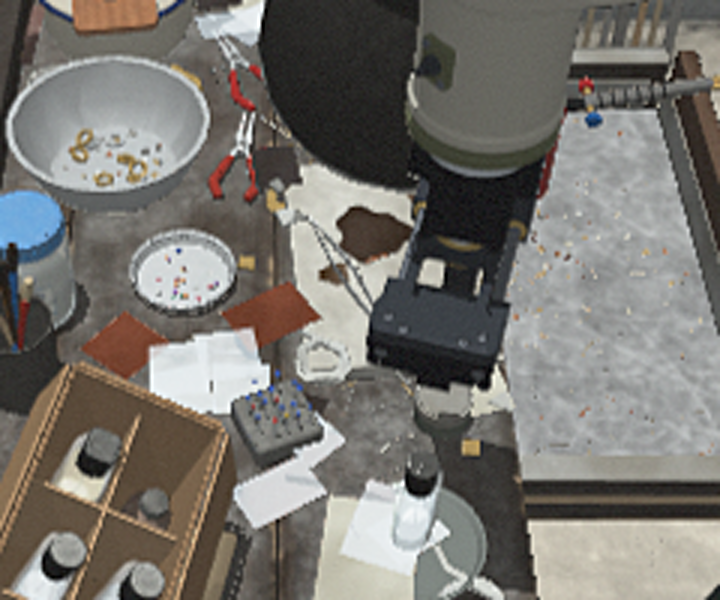

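View pics/t2.png

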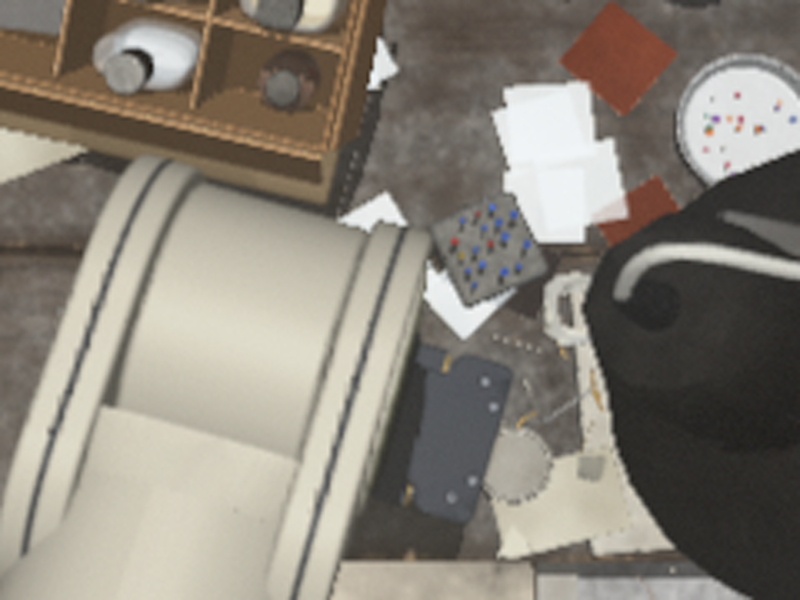

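Call:
send_rows(motion="0 0 0 -1 0 25 -0.4; 0 0 0 0 0 25 -0.4; 0 0 0 0 0 25 -0.4; 0 0 0 0 0 25 -0.4; 0 0 0 0 0 25 -0.4; 0 0 0 0 0 14 -0.4; 0 0 0 0 0 6 -0.4; 0 0 0 0 0 4 -0.4; 0 0 0 0 0 0 -0.4")

```text
time: 3.15
eef_pos: [0.3987, -0.1983, 0.0908]
orientation: [0.139, 0.99, 0.0, -0.0]
contact_force: [-0.0, -0.1, 0.8]
width: 0.701
```

Call:
send_rows(motion="0 0 0 0 0 0 0; 0 0 0 0 0 0 0.2; 0 0 0 0 0 0 0.4; 0 0 0 0 0 0 0.6; 0 0 0 0 0 0 1; 0 0 0 0 0 0 1")

```text
time: 3.65
eef_pos: [0.3986, -0.1989, 0.091]
orientation: [0.139, 0.99, 0.0, 0.0]
contact_force: [0.1, 0.0, -0.8]
width: 0.328
```

```bash
python3 - <<'E'
from h import *
s=read_state(); print(s["eef_pos"],s["orientation"],s["contact_force"],s["width"])
crop("side",310,230,130,100,"s3")
E
```

```text
[ 0.3985674  -0.1989272   0.09100237] [1.39455713e-01 9.90228279e-01 1.08642650e-04 2.17810449e-04] [ 0.12556444  0.03875504 -0.75794434] 0.32798159555404965
scale 6.0
```

View pics/s3.png

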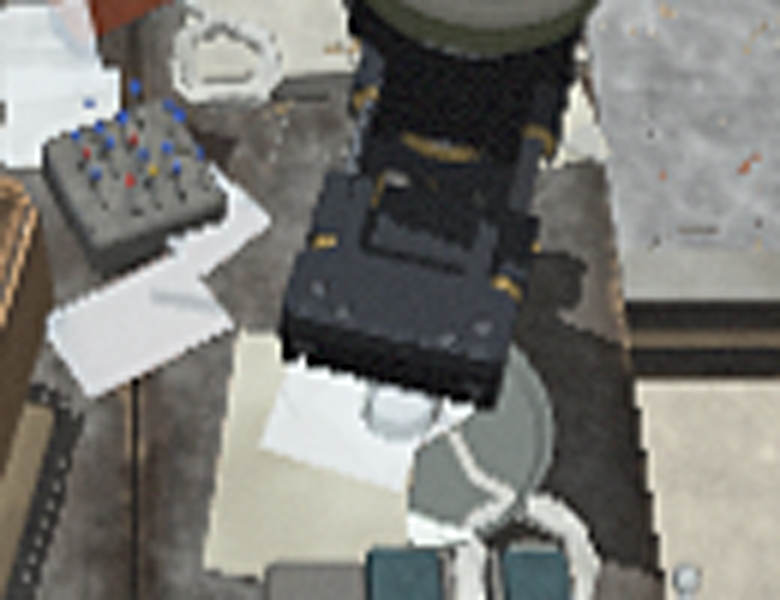

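Call:
send_rows(motion="0 0 0 0 0 0 1; 0 0 0 0 0 0 1; 0 0 0 0 0 0 1")

```text
time: 3.95
eef_pos: [0.3985, -0.199, 0.0909]
orientation: [0.139, 0.99, 0.0, 0.0]
contact_force: [-0.6, -0.6, 1.0]
width: 0.279
```

Call:
send_rows(motion="0 0 0 0 0 -5 1; 0 0 0 0 0 -15 1; 0 0 0 0 0 -30 1; 0 0 0 0 0 -30 1; 0 0 0 0 0 -35 1; 0 0 0 0 0 -35 1; 0 0 0 0 0 -20 1; 0 0 0 0 0 0 1")

```text
time: 4.62
eef_pos: [0.4, -0.1996, 0.2651]
orientation: [0.14, 0.99, 0.0, 0.003]
contact_force: [0.5, 0.3, -1.9]
width: 0.275
```

```bash
python3 - <<'E'
from h import *
crop("side",310,180,130,100,"s4")
delta([.45,-.05,.33],down(-.2235))
delta(cpt(-38,85,100),TILT,frm=([.45,-.05,.33],down(-.2235)))
E
```

```text
scale 6.0
turn [ 0.001   0.0036 -0.0564] shift mm in tool axes now [ -7.8 157.6 -67.1] after turn [-16.4 156.8 -67.3]
turn [ 0.    -0.384  0.   ] shift mm in tool axes now [-109.    83.4   85. ] after turn [-69.2  83.4 119.6]
```

View pics/s4.png

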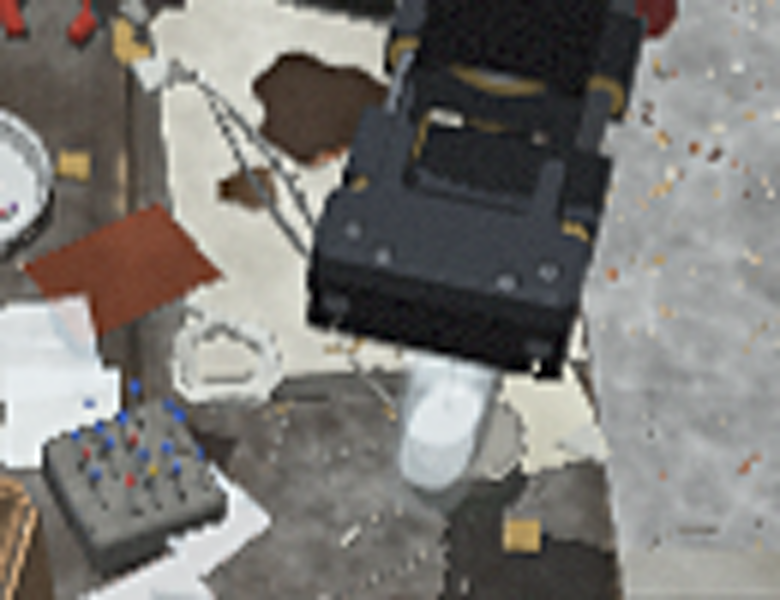

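Call:
send_rows(motion="0 0.003 -0.056 0 0 0 1; 0 0 0 -2.7 26 -11.2 1; 0 0 0 -2.7 26 -11.2 1; 0 0 0 -2.7 26 -11.2 1; 0 0 0 -2.7 26 -11.2 1; 0 0 0 -2.7 26 -11.2 1; 0 0 0 -2.7 26 -11.2 1; 0 -0.077 0 0 0 0 1; 0 -0.077 0 0 0 0 1; 0 -0.077 0 0 0 0 1; 0 -0.077 0 0 0 0 1; 0 -0.076 0 0 0 0 1; 0 0 0 0 0 0 1")

```text
time: 5.75
eef_pos: [0.4472, -0.0501, 0.326]
orientation: [0.109, 0.976, -0.021, 0.189]
contact_force: [0.5, 0.7, -1.4]
width: 0.276
```

```bash
python3 - <<'E'
from h import *
s=read_state(); print(s["qpos"],s["eef_pos"],s["time"])
delta(cpt(-37,85,110),TILT)
crop("side",200,150,200,200,"s5")
E
```

```text
[-0.54510575 -0.4648317   0.32087958  2.02211267  0.32618395  1.22672169
  1.05836909] [ 0.44722182 -0.05012786  0.32600082] 5.75
turn [ 0.     -0.0017  0.0011] shift mm in tool axes now [-74.4  84.1 106.8] after turn [-74.2  84.2 106.9]
scale 3.0
```

View pics/s5.png

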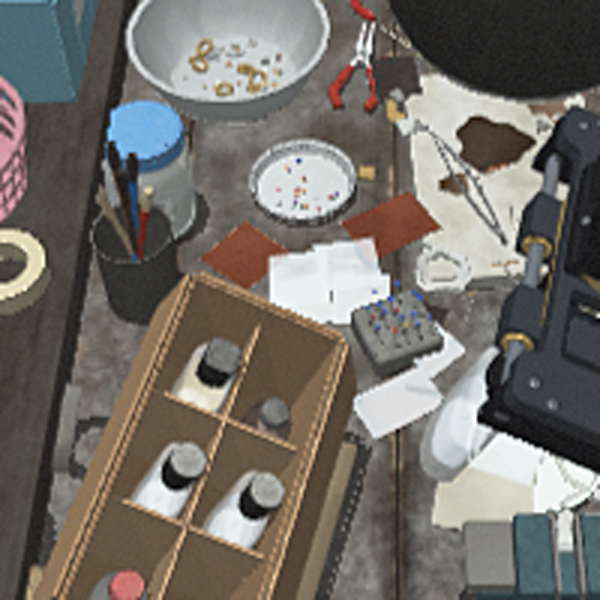

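Call:
send_rows(motion="0 -0.002 0.001 -15 17 21 1; 0 0 0 -15 17 21 1; 0 0 0 -15 17 21 1; 0 0 0 -15 17 21 1; 0 0 0 -14 16 21 1; 0 0 0 0 0 0 1; 0 0 0 0 0 0 1")

```text
time: 6.38
eef_pos: [0.573, 0.0075, 0.2556]
orientation: [0.11, 0.976, -0.023, 0.186]
contact_force: [0.1, -0.8, -2.1]
width: 0.28
```

```bash
python3 - <<'E'
from h import *
s=read_state(); print(s["qpos"],s["eef_pos"],s["time"])
delta(cpt(-37,85,-33),TILT)
crop("side",200,260,160,120,"s6");crop("top",130,110,200,150,"t6")
for n in("side","top"):
    print(n,"bottle foot corners px",[np.round(proj(n,cpt(-37+a,85+b,23)),1) for a,b in((-15,-29),(-15,29),(15,29),(15,-29))])
E
```

```text
[-0.61320043 -0.09334308  0.40591242  1.90708309  0.23269515  0.98648045
  1.04823641] [0.57303918 0.00745843 0.25560005] 6.3833
turn [-0.004  -0.0062  0.0002] shift mm in tool axes now [  0.5   0.7 143.5] after turn [1.400e+00 1.000e-01 1.435e+02]
scale 5.0
scale 4.0
side bottle foot corners px [array([291.6, 333.1]), array([282.9, 361.5]), array([267.5, 355.5]), array([276.9, 327.2])]
top bottle foot corners px [array([182.8, 203.2]), array([153.6, 196.6]), array([155.9, 181.4]), array([185.3, 188.1])]
```

View pics/s6.png

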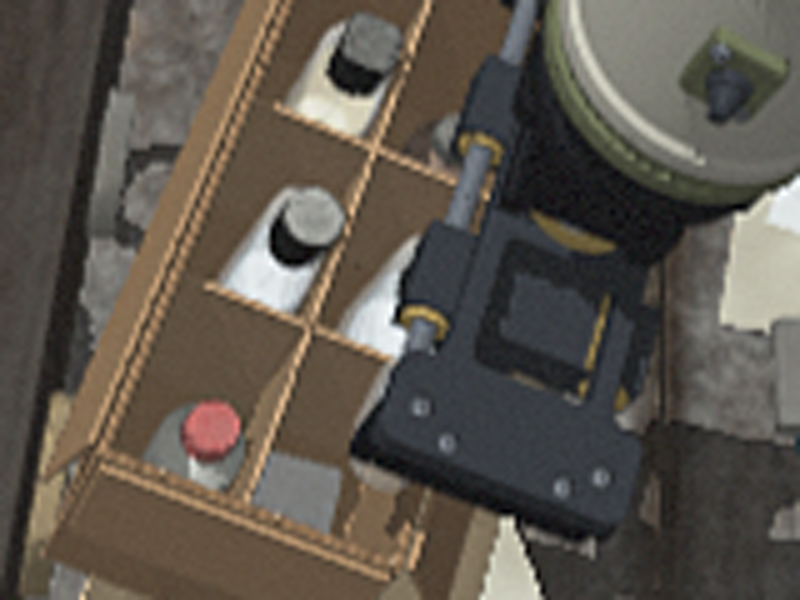

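View pics/t6.png

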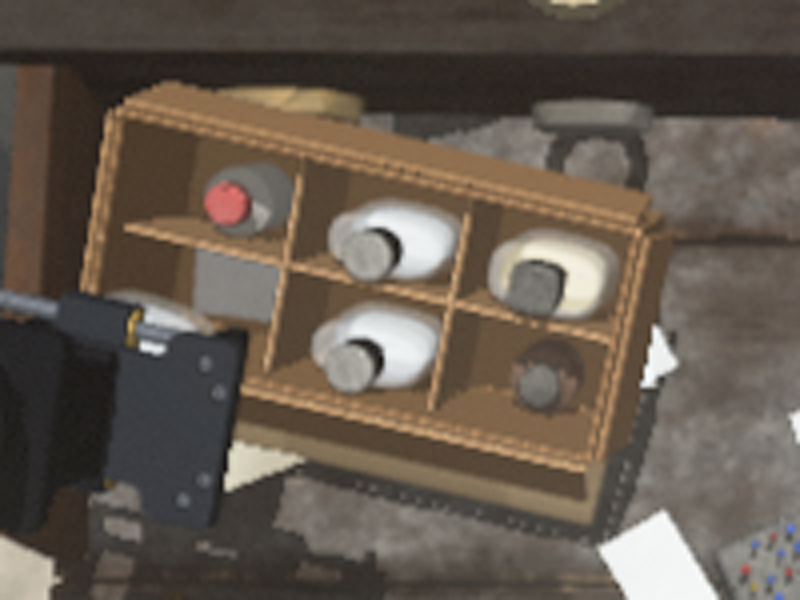

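Call:
send_rows(motion="-0.004 -0.006 0 1 0 10 1; 0 0 0 0 0 15 1; 0 0 0 0 0 20 1; 0 0 0 0 0 20 1; 0 0 0 0 0 20 1; 0 0 0 0 0 20 1; 0 0 0 0 0 15 1; 0 0 0 0 0 8 1; 0 0 0 0 0 0 1; 0 0 0 0 0 0 1")

```text
time: 7.32
eef_pos: [0.6194, -0.003, 0.1402]
orientation: [0.11, 0.975, -0.019, 0.192]
contact_force: [0.7, 0.7, -1.0]
width: 0.277
```

```bash
python3 - <<'E'
from h import *
s=read_state(); print(s["qpos"],s["eef_pos"],s["contact_force"],s["wrist_torque"])
delta(cpt(-37,85,-35),TILT)
crop("side",200,260,160,120,"s7");crop("top",130,110,200,150,"t7")
E
```

```text
[-0.56951888  0.12739436  0.45601459  1.9662397   0.11091359  0.69571248
  1.14692373] [ 0.6193593  -0.00300089  0.14015217] [ 0.74668873  0.73808359 -0.97740229] [0.13803048 0.59604251 0.01688945]
turn [ 0.0039  0.0052 -0.0019] shift mm in tool axes now [ 2.3 -0.  20.7] after turn [ 2.2  0.1 20.7]
scale 5.0
scale 4.0
```

View pics/s7.png

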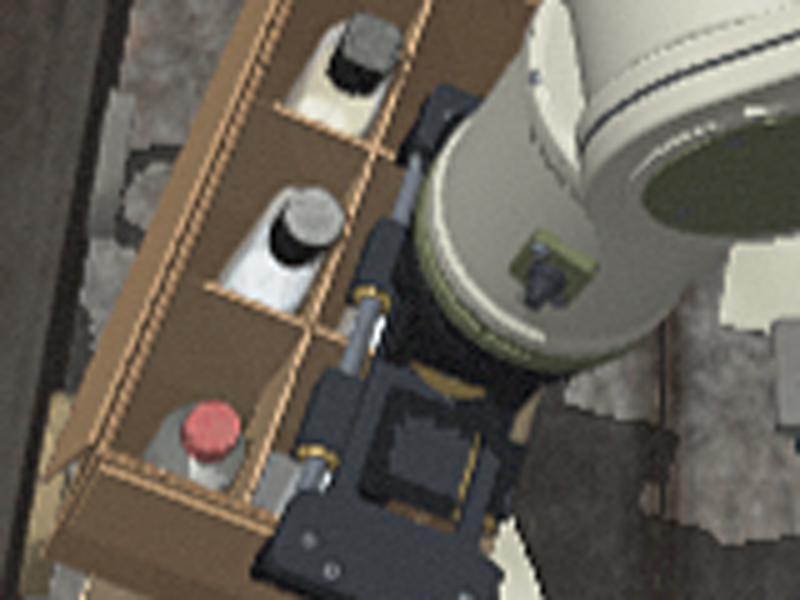

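View pics/t7.png

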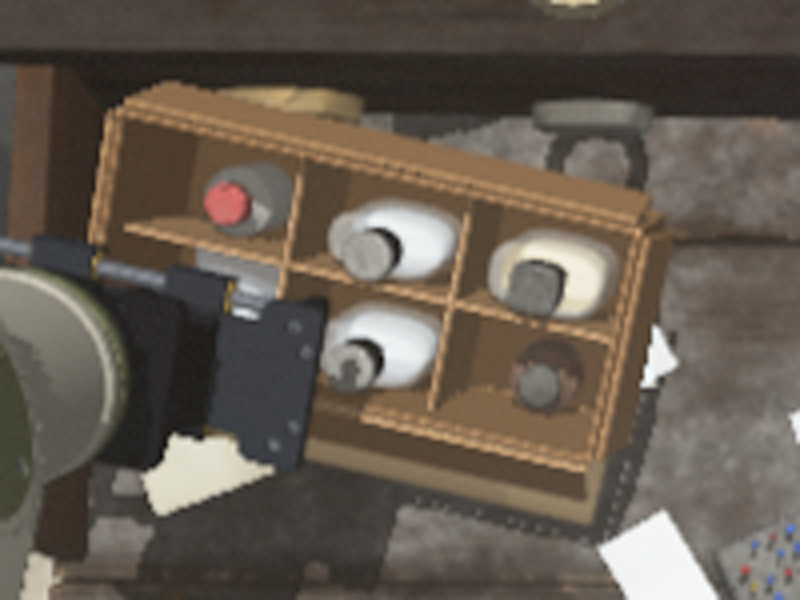

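Call:
send_rows(motion="0.004 0.005 -0.002 2 0 6 1; 0 0 0 0 0 5 1; 0 0 0 0 0 3 1; 0 0 0 0 0 2 1; 0 0 0 0 0 0 1; 0 0 0 0 0 0 1")

```text
time: 7.92
eef_pos: [0.6234, -0.0036, 0.1237]
orientation: [0.109, 0.976, -0.021, 0.189]
contact_force: [0.3, 0.3, -1.7]
width: 0.276
```

Call:
send_rows(motion="0 0 0 0 0 1 1; 0 0 0 0 0 1 1; 0 0 0 0 0 0 1")

```text
time: 8.17
eef_pos: [0.6242, -0.0037, 0.1219]
orientation: [0.109, 0.976, -0.021, 0.19]
contact_force: [-0.0, 0.3, -1.7]
width: 0.274
```

Call:
send_rows(motion="0 0 0 0 0 1 1; 0 0 0 0 0 0.5 1; 0 0 0 0 0 0 1")

```text
time: 8.42
eef_pos: [0.6247, -0.0038, 0.1205]
orientation: [0.109, 0.976, -0.021, 0.19]
contact_force: [-0.7, 0.5, -2.2]
width: 0.28
```

```bash
python3 - <<'E'
from h import *
s=read_state(); print(s["eef_pos"],s["contact_force"],s["wrist_torque"],s["width"])
delta(cpt(-37,85,-35),TILT)
E
```

```text
[ 0.6246934  -0.00382084  0.12048153] [-0.66464862  0.47156034 -2.23182794] [ 0.17900876  0.57303449 -0.02061086] 0.2797049900159362
turn [-0.     -0.0001  0.0007] shift mm in tool axes now [-0.2 -0.3  0.4] after turn [-0.2 -0.3  0.4]
```

Call:
send_rows(motion="0 0 0 0 0 0.7 1; 0 0 0 0 0 0.7 1; 0 0 0 0 0 0 1")

```text
time: 8.67
eef_pos: [0.6258, -0.0041, 0.1205]
orientation: [0.109, 0.975, -0.021, 0.19]
contact_force: [-7.3, -0.3, 10.4]
width: 0.28
```

Call:
send_rows(motion="0 0 0 0 0 0.7 1; 0 0 0 0 0 0.7 1; 0 0 0 0 0 0 1")

```text
time: 8.92
eef_pos: [0.627, -0.0044, 0.1208]
orientation: [0.11, 0.975, -0.021, 0.191]
contact_force: [-16.3, -0.8, 24.6]
width: 0.274
```

Call:
send_rows(motion="0 0 0 0 0 -1.6 1; 0 0 0 1 0 0 1; 0 0 0 1 0 0 1; 0 0 0 1 0 0 1; 0 0 0 0 0 0 1")

```text
time: 9.33
eef_pos: [0.6239, -0.0035, 0.1196]
orientation: [0.109, 0.975, -0.021, 0.191]
contact_force: [3.1, -1.8, 5.5]
width: 0.279
```

```bash
python3 - <<'E'
from h import *
delta(cpt(-40,85,-35),TILT)
E
```

```text
turn [0.0009 0.0034 0.0005] shift mm in tool axes now [ 1.6 -0.5 -0.1] after turn [ 1.6 -0.5 -0.1]
```

Call:
send_rows(motion="0 0 0 0 0 0 0.3; 0 0 0 0 0 0 0.25; 0 0 0 0 0 0 0.2; 0 0 0 0 0 0 0.15; 0 0 0 0 0 0 0.15; 0 0 0 0 0 0 0.15; 0 0 0 0 0 0 0.15")

```text
time: 9.92
eef_pos: [0.6223, -0.0033, 0.1182]
orientation: [0.109, 0.976, -0.021, 0.189]
contact_force: [0.0, 0.3, 0.3]
width: 0.426
```

Call:
send_rows(motion="0 0 0 0 0 -5 0.15; 0 0 0 0 0 -10 0.15; 0 0 0 0 0 -15 0.15; 0 0 0 0 0 -15 0.15; 0 0 0 0 0 -30 0.15; 0 0 0 0 0 -35 0.15; 0 0 0 0 0 0 0.15")

```text
time: 10.5
eef_pos: [0.5834, 0.0064, 0.2277]
orientation: [0.11, 0.975, -0.019, 0.194]
contact_force: [1.0, -0.1, 0.9]
width: 0.423
```

```bash
python3 - <<'E'
from h import *
crop("side",200,260,160,120,"s8");crop("top",130,110,200,150,"t8")
s=read_state();print(s["qpos"])
delta(cpt(-40,-85,75),TILT)
E
```

```text
scale 5.0
scale 4.0
[-0.62118948 -0.05368236  0.43448247  1.94586519  0.21841006  0.89621247
  1.05795796]
turn [0.0026 0.0032 0.0001] shift mm in tool axes now [   1.1 -170.8    1. ] after turn [   1.1 -170.8    1.4]
```

View pics/s8.png

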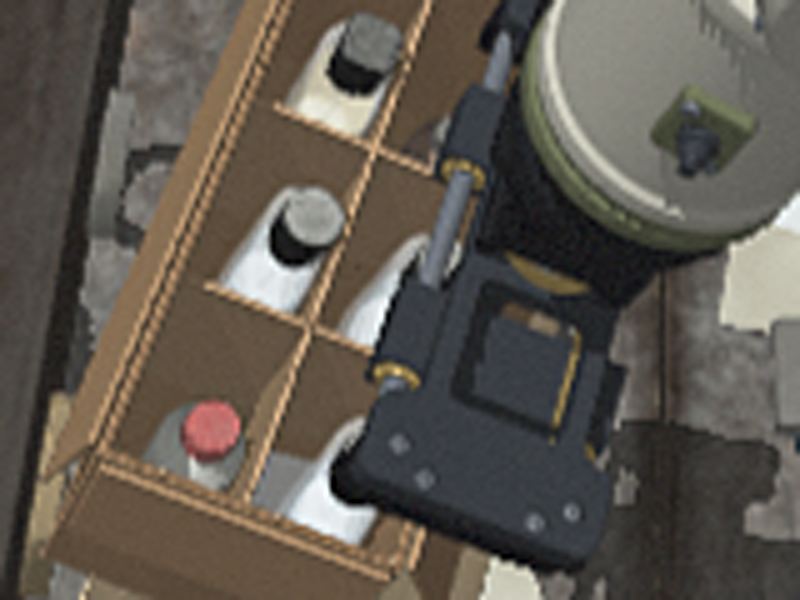

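View pics/t8.png

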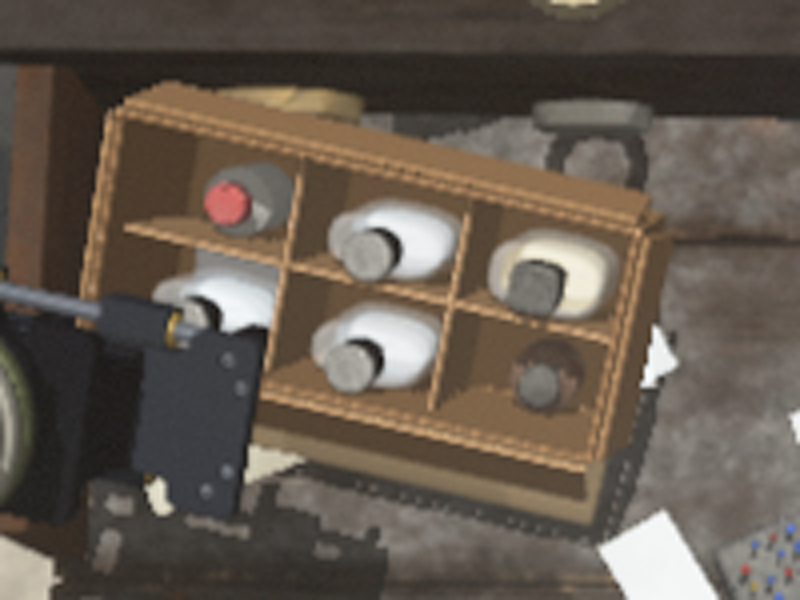

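```bash
python3 - <<'E'
from h import *
im=np.load("pics/t8.npy")[160:195,245:295]
cv2.imwrite("pics/z5.png",cv2.resize(im,None,fx=16,fy=16,interpolation=cv2.INTER_CUBIC))
im=np.load("pics/s8.npy")[255:295,250:290]
cv2.imwrite("pics/z6.png",cv2.resize(im,None,fx=15,fy=15,interpolation=cv2.INTER_CUBIC))
E
```

```text
(no output)
```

View pics/z5.png

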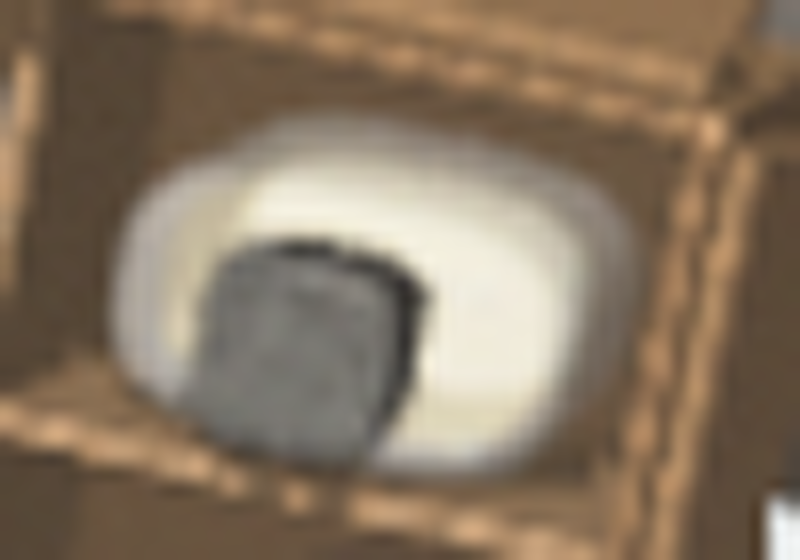

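View pics/z6.png

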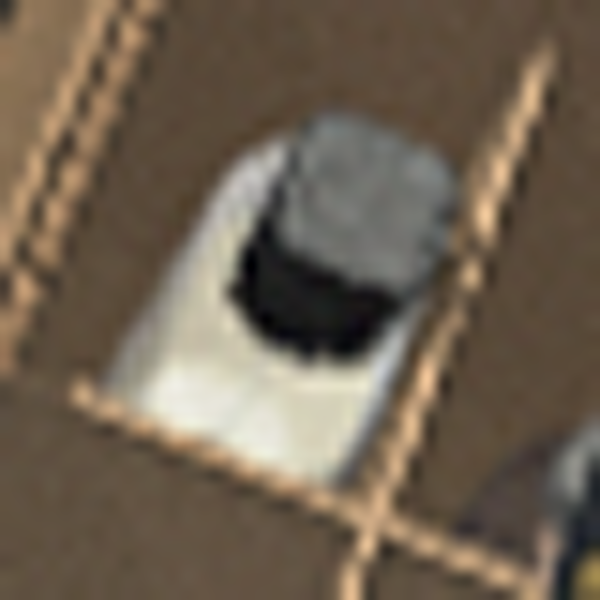

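```bash
python3 - <<'E'
from h import *
inv=lambda p:1e3*CR.inv().apply(np.array(p)-CO)
def onplane(n,uv,h):
    oo,d=ray(n,*uv); k=CR.apply([0,0,1]); a=CO+k*h; return inv(oo+d*((a-oo)@k)/(d@k))
print(onplane("top",(262.8,182.1),-.011),onplane("side",(274,268),-.011),inv(tri((274,268),(262.8,182.1))[0]))
delta(cpt(19.5,-86,30),TILT)
E
```

```text
[ 18.01734284 -83.09687145 -11.        ] [ 18.87760427 -84.12325218 -11.        ] [ 18.60334292 -83.27213331  -9.59505657]
turn [0.0026 0.0032 0.0001] shift mm in tool axes now [ -58.3 -171.9   46.2] after turn [ -58.4 -171.8   46.4]
```

Call:
send_rows(motion="0.002 0.003 0 -9.6 -28.3 7.7 0.15; 0 0 0 -9.6 -28.3 7.7 0.15; 0 0 0 -9.6 -28.3 7.7 0.15; 0 0 0 -9.6 -28.3 7.7 0.15; 0 0 0 -9.6 -28.3 7.7 0.15; 0 0 0 -9.6 -28.3 7.7 0.15; 0 0 0 0 0 0 0.15; 0 0 0 0 0 0 0.15")

```text
time: 11.27
eef_pos: [0.6125, -0.1779, 0.198]
orientation: [0.111, 0.976, -0.023, 0.187]
contact_force: [0.1, 0.9, -0.3]
width: 0.422
```

```bash
python3 - <<'E'
from h import *
s=read_state(); print(s["qpos"],s["time"])
delta(cpt(19,-83.7,-32),TILT)
crop("side",200,200,200,150,"s9");crop("top",130,110,200,150,"t9")
for p in [(12,-12),(12,12)]: pass
E
```

```text
[-0.4036926   0.10894526  0.65473871  1.86298407 -0.09077879  0.81428257
  1.62887401] 11.2667
turn [-0.0047 -0.005  -0.0027] shift mm in tool axes now [-2.7  3.7 59.2] after turn [-2.4  3.4 59.3]
scale 4.0
scale 4.0
```

View pics/s9.png

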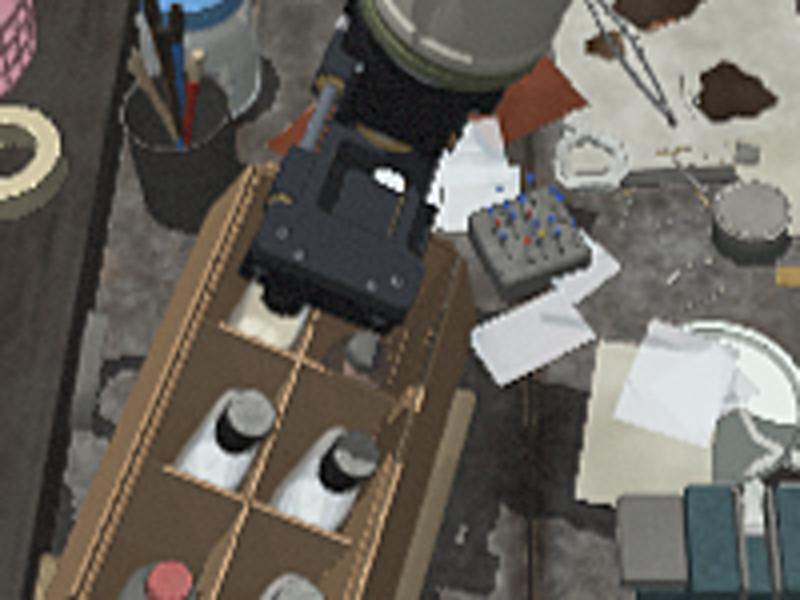

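View pics/t9.png

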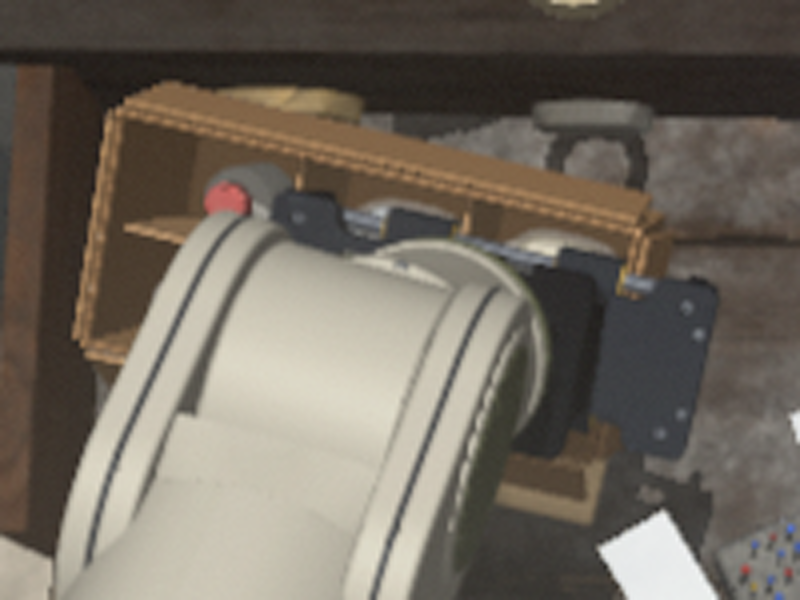

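Call:
send_rows(motion="-0.004 -0.004 -0.002 -2.4 3.4 0 0.15; 0 0 0 0 0 10 0.15; 0 0 0 0 0 10 0.15; 0 0 0 0 0 8 0.15; 0 0 0 0 0 6 0.15; 0 0 0 0 0 0 0.15")

```text
time: 11.87
eef_pos: [0.6284, -0.1752, 0.1664]
orientation: [0.108, 0.976, -0.021, 0.189]
contact_force: [0.2, 0.4, 0.4]
width: 0.425
```

```bash
python3 - <<'E'
from h import *
delta(cpt(19,-83.7,-32),TILT)
E
```

```text
turn [ 0.0013 -0.0017  0.0032] shift mm in tool axes now [-0.5 -2.8 24.4] after turn [-0.5 -2.8 24.4]
```

Call:
send_rows(motion="0 0 0.003 -0.5 -2.5 0 0.15; 0 0 0 0 0 3 0.15; 0 0 0 0 0 6 0.15; 0 0 0 0 0 0 0.15")

```text
time: 12.2
eef_pos: [0.6321, -0.1786, 0.1595]
orientation: [0.109, 0.975, -0.02, 0.19]
contact_force: [1.6, 0.5, -0.5]
width: 0.426
```

```bash
python3 - <<'E'
from h import *
print(read_state()["contact_force"])
delta(cpt(19,-83.7,-32),TILT)
E
```

```text
[ 1.60283571  0.50095665 -0.50793512]
turn [ 0.002   0.0003 -0.0003] shift mm in tool axes now [ 1.  -0.2 16.4] after turn [ 1.  -0.2 16.4]
```

Call:
send_rows(motion="0.002 0 0 0.5 0 5 0.15; 0 0 0 0 0 5 0.15; 0 0 0 0 0 4 0.15; 0 0 0 0 0 2 0.15; 0 0 0 0 0 0 0.15; 0 0 0 0 0 0 0.15")

```text
time: 12.7
eef_pos: [0.6375, -0.18, 0.1453]
orientation: [0.11, 0.975, -0.021, 0.19]
contact_force: [0.6, 0.2, 0.9]
width: 0.422
```

```bash
python3 - <<'E'
from h import *
print(read_state()["contact_force"])
delta(cpt(19,-83.7,-32),TILT)
crop("side",220,220,120,90,"s10")
E
```

```text
[0.63758639 0.17024643 0.86578619]
turn [-0.0002  0.0008 -0.0004] shift mm in tool axes now [ 0.8 -0.1  1.1] after turn [ 0.8 -0.1  1.1]
scale 6.666666666666667
```

View pics/s10.png

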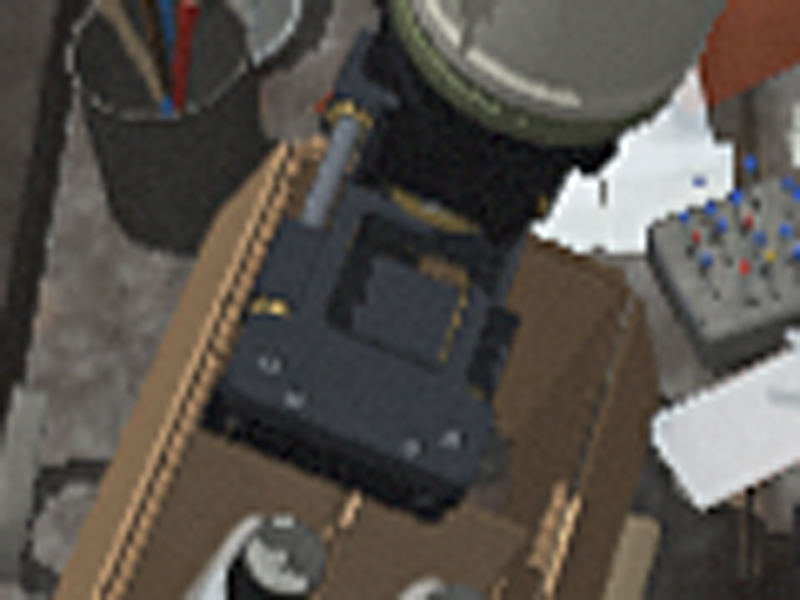

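Close on the cap.

Call:
send_rows(motion="0 0 0 0 0 0.5 0.3; 0 0 0 0 0 0 0.5; 0 0 0 0 0 0 0.7; 0 0 0 0 0 0 1; 0 0 0 0 0 0 1; 0 0 0 0 0 0 1; 0 0 0 0 0 0 1")

```text
time: 13.33
eef_pos: [0.6378, -0.1799, 0.1451]
orientation: [0.11, 0.975, -0.021, 0.19]
contact_force: [-0.3, -0.1, 1.6]
width: 0.267
```

Call:
send_rows(motion="0 0 0 0 0 -2 1; 0 0 0 0 0 -5 1; 0 0 0 0 0 -8 1; 0 0 0 0 0 0 1")

```text
time: 13.67
eef_pos: [0.6322, -0.1789, 0.1601]
orientation: [0.11, 0.975, -0.021, 0.191]
contact_force: [0.7, -0.7, -1.7]
width: 0.27
```

```bash
python3 - <<'E'
from h import *
print(read_state()["contact_force"])
delta(cpt(19,-83.7,110),TILT)
E
```

```text
[ 0.71375699 -0.67022941 -1.66055213]
turn [ 0.0002  0.002  -0.0007] shift mm in tool axes now [   1.2    0.  -125.1] after turn [   1.4    0.  -125.1]
```

Call:
send_rows(motion="0 0 0 0 0 -15 1; 0 0 0 0 0 -20 1; 0 0 0 0 0 -25 1; 0 0 0 0 0 -25 1; 0 0 0 0 0 -25 1; 0 0 0 0 0 -25 1; 0 0 0 0 0 0 1")

```text
time: 14.25
eef_pos: [0.583, -0.168, 0.2886]
orientation: [0.11, 0.975, -0.021, 0.193]
contact_force: [0.6, -0.4, -0.9]
width: 0.268
```

```bash
python3 - <<'E'
from h import *
s=read_state();print(s["contact_force"],s["qpos"])
sc=np.array([.3945,-.1945])
delta([.47,-.17,.32],TILT)
crop("side",200,150,240,180,"s11");crop("top",130,110,240,180,"t11")
E
```

```text
[ 0.64647809 -0.42564911 -0.94261448] [-0.45635153 -0.06811584  0.6372389   1.81199112  0.06224416  0.99482753
  1.51017451]
turn [ 0.0019  0.0062 -0.0017] shift mm in tool axes now [ 89.5 -27.  -70.8] after turn [ 90.  -27.  -70.2]
scale 3.3333333333333335
scale 3.3333333333333335
```

View pics/s11.png

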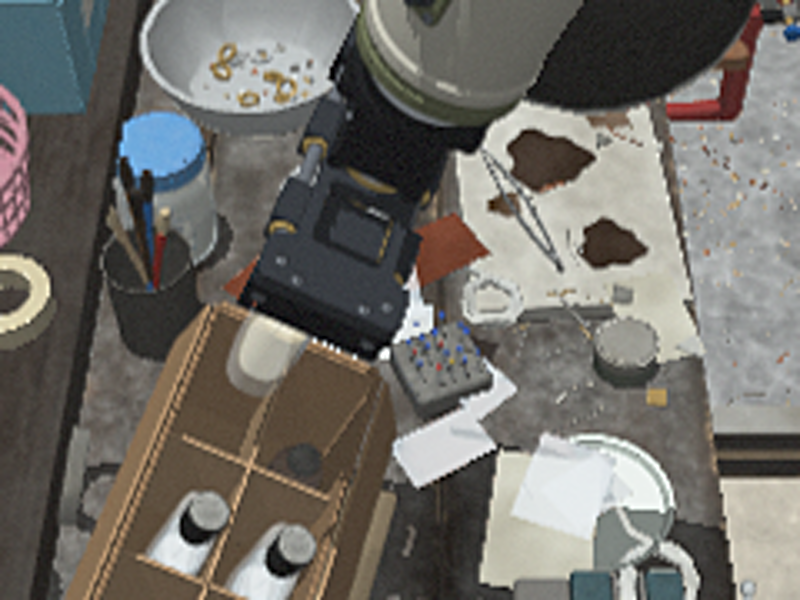

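View pics/t11.png

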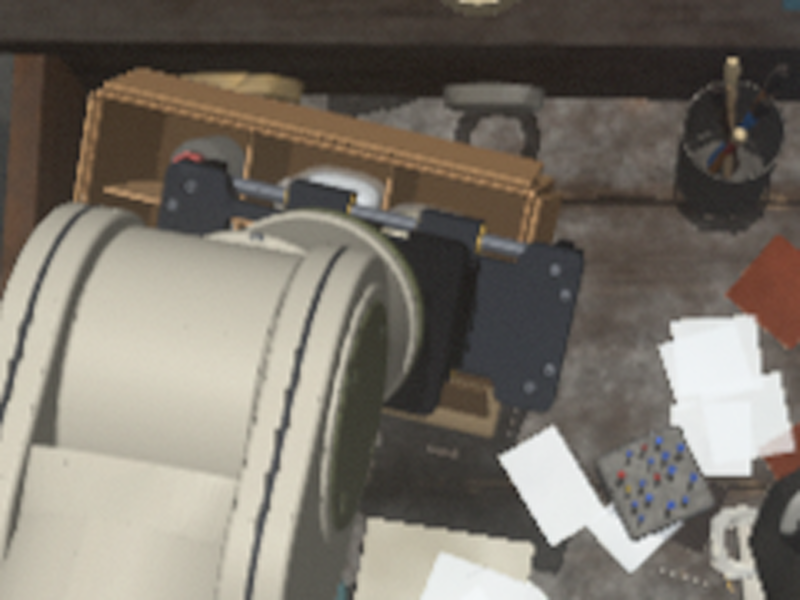

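Call:
send_rows(motion="0 0.077 0 5 0 -10 1; 0 0.077 0 5 0 -5 1; 0 0.077 0 5 0 -5 1; 0 0.077 0 5 0 0 1; 0 0.077 0 5 0 0 1; 0 0 0 0 0 0 1")

```text
time: 14.85
eef_pos: [0.5533, -0.1598, 0.294]
orientation: [0.111, 0.994, -0.001, -0.004]
contact_force: [1.0, 0.5, -1.9]
width: 0.269
```

```bash
python3 - <<'E'
from h import *
s=read_state();print(s["eef_pos"],s["qpos"],s["width"])
delta([.3945,-.1945,.25],down(-.2235))
c=get_image("top")
# saucer from pic s/t 11 check: white mask centroid moved?
E
```

```text
[ 0.55327795 -0.15984648  0.29399777] [-0.38396915  0.22650964  0.70413821  1.50623601 -0.14380641  1.47079502
  1.67120248] 0.26929828146367335
turn [-0.0021 -0.0084  0.0008] shift mm in tool axes now [146.8 -68.8  45.4] after turn [147.1 -69.   44. ]
```

Call:
send_rows(motion="-0.002 -0.008 0.001 29.4 -13.8 8 1; 0 0 0 29.4 -13.8 9 1; 0 0 0 29.4 -13.8 9 1; 0 0 0 29.4 -13.8 9 1; 0 0 0 29.4 -13.8 9 1; 0 0 0 0 0 0 1; 0 0 0 0 0 0 1")

```text
time: 15.48
eef_pos: [0.3932, -0.1953, 0.2512]
orientation: [0.113, 0.994, 0.002, 0.006]
contact_force: [0.5, 0.2, -0.9]
width: 0.266
```

```bash
python3 - <<'E'
from h import *
s=read_state();print(s["eef_pos"],s["qpos"],s["width"])
delta([.394,-.1947,.095],down(-.2235))
crop("side",310,180,130,100,"s12");crop("top",180,230,170,125,"t12")
E
```

```text
[ 0.3932012  -0.19530789  0.25121946] [-0.40468613 -0.19305755  0.68843333  1.91203387  0.11903002  1.37044025
  1.59689311] 0.26627580432907205
turn [ 0.005   0.0105 -0.0024] shift mm in tool axes now [  1.   -0.  156.2] after turn [ -0.6   0.8 156.2]
scale 6.0
scale 4.705882352941177
```

View pics/s12.png

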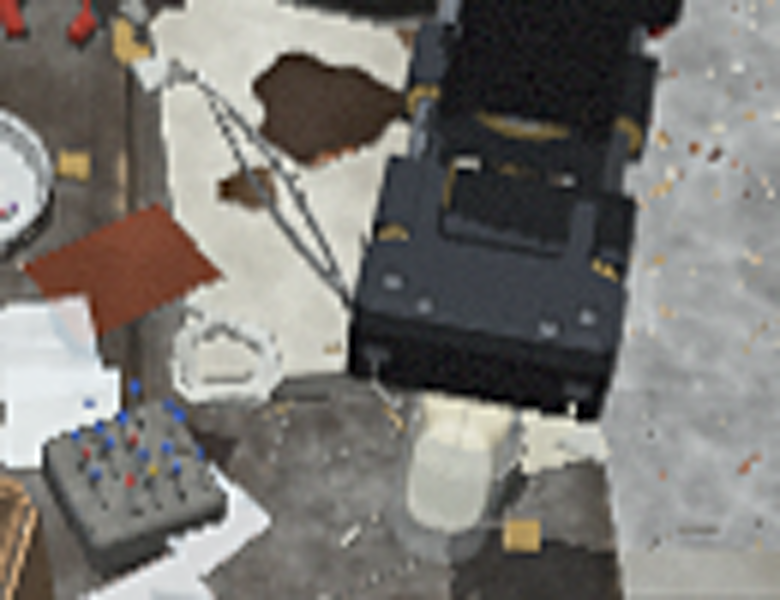

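Call:
send_rows(motion="0 0 0 0 0 20 1; 0 0 0 0 0 25 1; 0 0 0 0 0 25 1; 0 0 0 0 0 25 1; 0 0 0 0 0 20 1; 0 0 0 0 0 15 1; 0 0 0 0 0 10 1; 0 0 0 0 0 5 1; 0 0 0 0 0 0 1; 0 0 0 0 0 0 1")

```text
time: 16.42
eef_pos: [0.3963, -0.1953, 0.1076]
orientation: [0.112, 0.994, 0.0, 0.004]
contact_force: [0.1, -0.2, -2.4]
width: 0.267
```

```bash
python3 - <<'E'
from h import *
s=read_state();print(s["eef_pos"],s["contact_force"])
delta([.394,-.1947,.095],down(-.2235))
E
```

```text
[ 0.39634812 -0.1952739   0.10757724] [ 0.05473148 -0.16208824 -2.43911414]
turn [ 0.0016  0.0086 -0.0011] shift mm in tool axes now [ 2.5  0.  12.6] after turn [ 2.4  0.  12.6]
```

Call:
send_rows(motion="0.002 0.008 -0.001 2 0 4 1; 0 0 0 0 0 3 1; 0 0 0 0 0 2 1; 0 0 0 0 0 1 1; 0 0 0 0 0 0 1; 0 0 0 0 0 0 1")

```text
time: 16.92
eef_pos: [0.3939, -0.1947, 0.0972]
orientation: [0.112, 0.994, 0.0, 0.0]
contact_force: [0.1, 0.5, -2.4]
width: 0.267
```

Call:
send_rows(motion="0 0 0 0 0 0.7 1; 0 0 0 0 0 0.7 1; 0 0 0 0 0 0 1")

```text
time: 17.17
eef_pos: [0.3938, -0.1946, 0.0956]
orientation: [0.112, 0.994, 0.0, 0.0]
contact_force: [-1.2, -0.6, -1.4]
width: 0.267
```

```bash
python3 - <<'E'
from h import *
s=read_state();print(s["eef_pos"],s["contact_force"])
delta([.394,-.1947,.095],down(-.2235))
E
```

```text
[ 0.39383503 -0.19463294  0.0956422 ] [-1.15164448 -0.58291608 -1.37663637]
turn [ 0.0002 -0.     -0.0003] shift mm in tool axes now [-0.2 -0.   0.6] after turn [-0.2 -0.   0.6]
```

Call:
send_rows(motion="0 0 0 0 0 0.6 1; 0 0 0 0 0 0.6 1; 0 0 0 0 0 0 1; 0 0 0 0 0 0 1")

```text
time: 17.5
eef_pos: [0.394, -0.1947, 0.0946]
orientation: [0.112, 0.994, 0.0, 0.0]
contact_force: [0.3, 0.2, 0.2]
width: 0.271
```

Call:
send_rows(motion="0 0 0 0 0 0.6 1; 0 0 0 0 0 0.4 1; 0 0 0 0 0 0 1")

```text
time: 17.75
eef_pos: [0.3947, -0.1949, 0.0944]
orientation: [0.112, 0.994, 0.0, 0.001]
contact_force: [-1.2, 0.6, 10.8]
width: 0.267
```

Touching the saucer floor (11 N). Release and retreat.

Call:
send_rows(motion="0 0 0 0 0 -0.8 1; 0 0 0 0 0 0 0.35; 0 0 0 0 0 0 0.2; 0 0 0 0 0 0 0; 0 0 0 0 0 0 -0.2; 0 0 0 0 0 0 -0.3; 0 0 0 0 0 0 -0.3; 0 0 0 0 0 0 -0.3")

```text
time: 18.42
eef_pos: [0.3938, -0.1947, 0.0943]
orientation: [0.112, 0.994, 0.0, -0.0]
contact_force: [0.2, -0.2, -0.0]
width: 0.629
```

Call:
send_rows(motion="0 0 0 0 0 -5 -0.3; 0 0 0 0 0 -15 -0.3; 0 0 0 0 0 -25 -0.3; 0 0 0 0 0 -30 -0.3; 0 0 0 0 0 -35 -0.3; 0 0 0 0 0 -35 -0.3; 0 0 0 0 0 -10 -0.3; 0 0 0 0 30 0 -0.3; 0 0 0 0 35 0 -0.3; 0 0 0 0 35 0 -0.3; 0 0 0 0 35 0 -0.3; 0 0 0 0 35 0 -0.3; 0 0 0 0 35 0 -0.3; 0 0 0 0 35 0 -0.3; 0 0 0 0 35 0 -0.3; 0 0 0 0 35 0 -0.3; 0 0 0 0 0 0 -0.3")

```text
time: 19.83
eef_pos: [0.4625, 0.1145, 0.2488]
orientation: [0.108, 0.994, 0.0, -0.0]
contact_force: [0.0, 0.2, 0.8]
width: 0.649
```

```bash
python3 - <<'E'
from h import *
s=read_state();print(s["eef_pos"],s["contact_force"],s["time"])
crop("side",200,230,240,180,"s13");crop("top",130,110,240,180,"t13")
E
```

```text
[0.46250941 0.11452501 0.2488491 ] [0.01741467 0.19388583 0.8080611 ] 19.8333
scale 3.3333333333333335
scale 3.3333333333333335
```

View pics/s13.png

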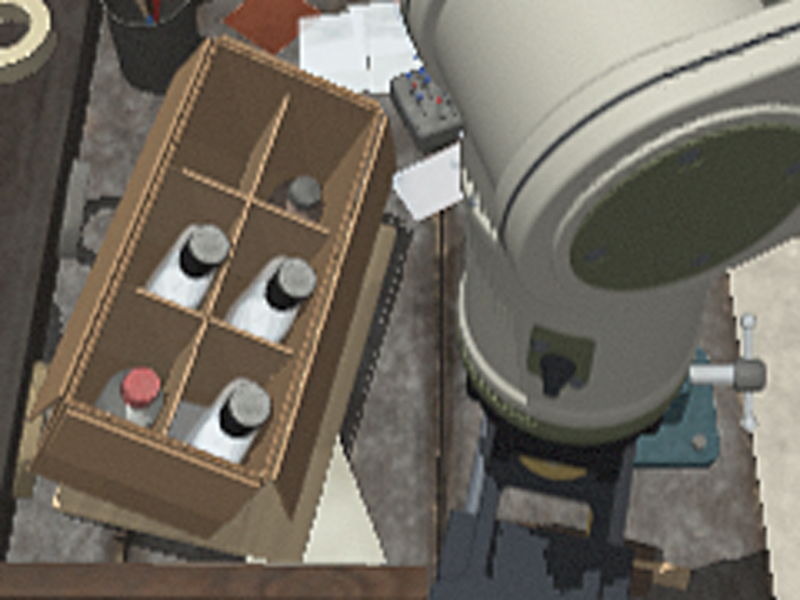

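View pics/t13.png

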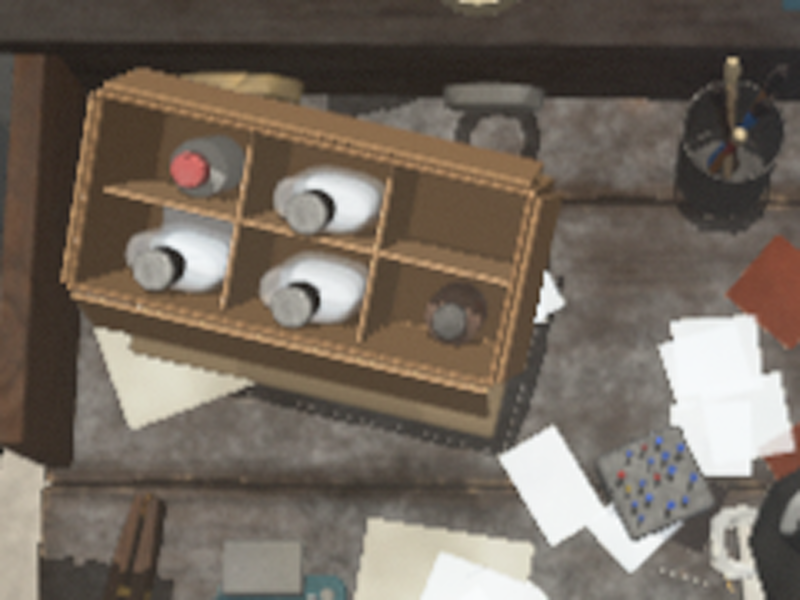

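Call:
send_rows(motion="0 0 0 0 35 -5 -0.3; 0 0 0 0 35 -5 -0.3; 0 0 0 0 35 -5 -0.3; 0 0 0 0 35 -5 -0.3; 0 0 0 0 35 -5 -0.3; 0 0 0 0 0 0 -0.3; 0 0 0 0 0 0 -0.3")

```text
time: 20.52
eef_pos: [0.5016, 0.2788, 0.2741]
orientation: [0.111, 0.994, -0.0, -0.0]
contact_force: [0.4, -0.5, -0.0]
width: 0.65
```

```bash
python3 - <<'E'
from h import *
crop("side",310,230,130,100,"s14");crop("top",180,230,170,125,"t14")
inv=lambda p:1e3*CR.inv().apply(np.array(p)-CO)
S=(200+245/3.3333-.4,230+403/3.3333-.4);T=(130+159/3.3333-.4,110+270/3.3333-.4)
p,e=tri(S,T);print("clear cap top carton frame (nominal -40.5,85,-15):",inv(p),e)
E
```

```text
scale 6.0
scale 4.705882352941177
clear cap top carton frame (nominal -40.5,85,-15): [-36.75659991  83.16254247 -19.22410829] 0.0024645201456075945
```

View pics/s14.png

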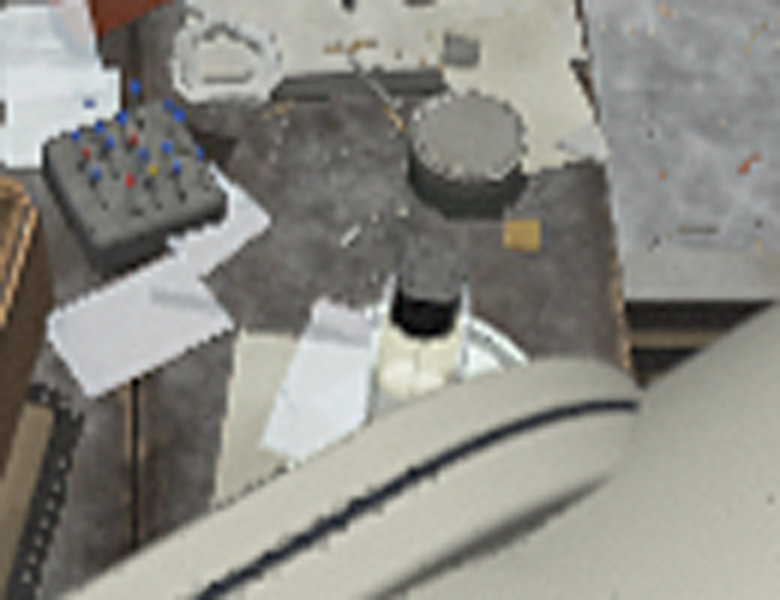

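View pics/t14.png

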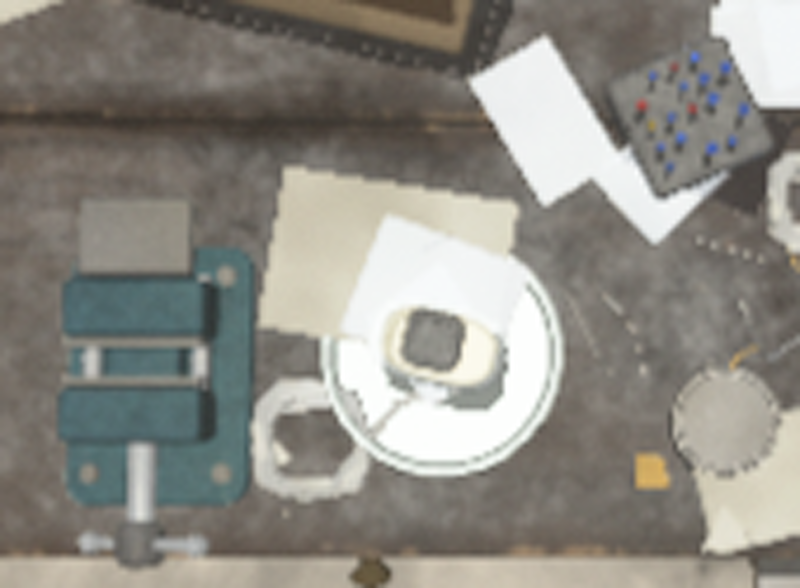

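```bash
python3 - <<'E'
from cell import *
print(workorder.job_done())
E
```

```text
the job is handed in; nothing more can be done
None
```

I put both bottles where the task asked and handed the job in at about 20.6 s, with the gripper clear of everything.

- **Clear bottle:** it is in the near-row +y cell, the one with the slip. I lowered it leaning with the carton until it met the cell floor (about 10 N on first contact, about 29 N at most), backed off slightly, then released it.
- **Cream bottle:** I lifted it from the far-row -y cell and stood it upright in the saucer. It touched the saucer floor at about 11 N before I released it.

**Last checks:**
- **Saucer:** in the final top picture it is in the same place as at the start, with the cream bottle standing near its centre.
- **Other objects:** the other four bottles, the bur block and the tin look unmoved. I saw only part of the ring clamp in the last pictures.
- **Clear bottle position:** it looks parallel to its neighbour. Finding its cap from the two pictures put it about 4 mm off nominal in x and in z, with the cap reading low rather than high. That is about the error of my hand-read pixels, and it agrees with the contact I felt on the floor.
- **Not fully checked:** the arm partly hid the foot of the cream bottle in the last side view, so its uprightness rests on the top view and the tool orientation at release.

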